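# Sort finished machined parts into their trays

## Robot

A 6-joint arm with a two-finger parallel gripper is mounted at the origin on the work surface. World frame = base frame: x ahead of the robot, y to its left, z up, the work surface at z = 0. Lengths are in m, angles in rad, forces in N, time in s.
With the tool pointing down it reaches from about 0.4 to 0.925 m from the base axis. Payload 3.4 kg.
Tool frame: the origin (TCP) lies at the very end of the fingers, on their centre line; the grasp point (between the pads) lies ctrl.pinch_z behind it (ctrl.pinch_z is the distance from the TCP to the grasp point, in m); z points along the fingers, y is the line along which they close (so a half turn about z gives the same grasp; the last joint's range is limited). The gripper opens to 85 mm and grips with 20 to 120 N. Pads are 22 mm wide; open, the fingers measure 114 mm over their backs; the gripper's body (76 mm by 85 mm) begins 54 mm behind the grasp point. The pads swing forward as they close: fully open they stand 13 mm farther back than shut.
Start: joints at [-1.224, 0.307, 1.506, -0, 1.328, -0.073], TCP at [0.235, -0.525, 0.231] pointing down, gripper open.
Joint ranges: [-3.12, 3.12], [-1.05, 2.28], [0.14, 2.33], [-1.42, 4.57], [0.1, 2.73], [-2.68, 2.68]. Speed limits (rad/s): [2.57, 2.57, 3.14, 3.14, 3.14, 3.14].

## Interface

Orientations are given as [roll, pitch, yaw] about the fixed x, y, z axes, in that order (R = Rz(yaw) Ry(pitch) Rx(roll)).
In Python, from workcell import ctrl, viewer gives the robot as it stands.
- The arm moves only by the tool move_arm, never from a script. Its argument "plan" is a list that holds one entry, the list of rows, each a list of 7 numbers: the shift along the tool's x, y, z in mm, then the turn, a rotation vector about the tool's x, y, z in rad, then the closure in counts, from 0 (fully open) to 255 (shut). A call has 1 to 8 rows; each row shifts and turns the commanded pose from where the row before left it, along the tool's axes as they then stand; what a row does not reach is not made up. A row lasts 1/8 s, in which the tool goes at most 62.5 mm and 10.7 degrees, less where a joint would pass 70% of its speed; a pose out of reach is approached as far as the arm can. A call is refused whole if a number of a shift passes 62.5 or a number of a turn 0.188, either way. A call with a gripper value outside its range is refused whole. The fingers move at their own pace and stop on an object; the grip force is fixed at half the most. Time passes only in rows, so rows that do not move let the fingers close. It gives the time, the measured TCP pose, the force, the opening and the grip force at its end, in the units of the state.
- ctrl.observe(): the state, without advancing time (a new reading comes with each control period).
- viewer.read_camera(name): name is "scene" or "top" or "wrist"; returns the picture (480x640x3 uint8, red, green, blue); there is no depth.
- viewer.camera_params(name): a dict with "fx", "fy", "cx", "cy" (pixels), "rvec" (rotation vector, rad) and "tvec" (3), from world to camera coordinates, as OpenCV has them; the wrist camera has in their place "hand_eye" (4x4, takes a point from camera to tool coordinates, whose origin is the TCP and whose axes are the flange's). Camera axes: x right, y down, z forward; pixel columns grow to the right and rows downward; lengths in m; the calibration is good to about 2 mm. A picture is of the moment at which its call begins: read the wrist's pose just before it. camera_params takes no time and is no camera call.
- ctrl.hand_in(): hands the job in; it is judged then, once.
Trained networks look in the newest picture that a camera, given by its name, has taken for a name from the list of things; names that differ only in an ending like _2 or _b are one class to them, and where a whole thing is asked for, a point or a joint stands for the part that bears it (a point fixed in the world has none). Each returns a list of dicts, best first, with "p" (0 to 1); they miss things now and then, are a little off and sometimes report something else, mostly with a low value. They report only what shows in the picture. A call takes as long as a camera call. They do not tell look-alikes from the thing itself.
- viewer.search_frame(camera, target): "centre" ([x, y, z] in m, in world coordinates, good to about 4 mm: the middle of the surface that is visible of it).
- viewer.silhouettes(camera, target): "region" (480x640 bool, what is visible of it).
- viewer.place_of(camera, target): "centre" ([x, y, z] in m, in world coordinates, good to about 4 mm: a listed point, or the origin of a listed thing).
The state is a dict: "clock": time; "joints": joint angles; "joint_vel": joint speeds; "effort": joint torques, N m; "eef_pos": TCP position; "ee_rot": TCP orientation; "force": force on the tool from outside, world axes, zero at the start; "torque": the same for the moment, N m; "width": finger opening in m; "grip_force": force on a finger pad.
Only numpy, scipy, OpenCV 4.12 (cv2) and the standard library are available. Lean on these libraries where they do the work, as an engineer would, in place of code of your own. Each camera call takes 0.05 s, during which the arm holds its last target. There are 200 camera calls.

## Task

Sort the five finished parts into the red trays: both flanged bushes into the round dish, the two steel bars into the two-lane tray with one bar lying flat along each lane, and the block into the plain square tray. Set each part down gently rather than dropping it, bushes and block standing upright as they are now and every part flat on the floor of its tray, and leave the oil bottle and the screwdriver alone.

Things in the scene. Friction and masses are not known exactly. Their poses are not given: they have to be found in the camera images.
- bar_a: The first steel bar: a flat bright rectangular bar 80 x 20 x 16 mm with two dark drilled holes (11 mm, 26 mm either side of the middle) in its top face, lying flat. About 0.2 kg. Origin: centre of its underside; x along its 80 mm length, y across its 20 mm width, z up.
- bar_b: The second steel bar: a flat bright rectangular bar 80 x 20 x 16 mm with two dark drilled holes (11 mm, 26 mm either side of the middle) in its top face, lying flat. About 0.2 kg. Origin: centre of its underside; x along its 80 mm length, y across its 20 mm width, z up.
- bush_a: The first steel flanged bush: a bright round turned part standing flange down, 40 mm high; flange 40 mm diameter and 8 mm thick at the foot, plain round body 28 mm diameter above it, dark bore seen in the top. About 0.2 kg. Origin: centre of its underside, z up along its axis.
- bush_b: The second steel flanged bush: a bright round turned part standing flange down, 40 mm high; flange 40 mm diameter and 8 mm thick at the foot, plain round body 28 mm diameter above it, dark bore seen in the top. About 0.2 kg. Origin: centre of its underside, z up along its axis.
- block: The aluminium block: a 40 x 40 x 40 mm machined cube with a round spigot, 25 mm diameter and 18 mm high, standing on the middle of its top (58 mm high in all). About 0.2 kg. Origin: centre of its underside; x and y square to its faces, z up.
- lane_tray: Two-lane tray, fixed: red, open, 125 (its x) x 170 (its y) x 22 mm high, walls 5 mm; one 5 mm divider, about as high as the rim, runs along x through the middle, making two lanes 115 mm long (x) and 77.5 mm wide (y), centred at y = +41 and -41 mm. Inner floor 5 mm above the bench. Origin: centre of its underside on the bench; z up.
- square_tray: The plain square tray, fixed to the bench: a red open tray 140 x 140 mm and 22 mm high, no divider, walls 5 mm, inner floor 5 mm above the bench. Origin: centre of its underside on the bench; x and y square to its walls, z up.
- round_dish: The round dish, fixed to the bench: a red open dish 162 mm in diameter and 22 mm high, with a flat inner floor about 152 mm across, 5 mm above the bench. Origin: centre of its underside on the bench; z up.
- oil_bottle: Bystander: a white plastic oil bottle with a black cap, 56 mm diameter, 140 mm high, standing loose at one side of the work. Origin: centre of its underside.
- screwdriver: Bystander: a black-handled screwdriver 190 mm long, lying loose at the other side of the work, along its own x axis, handle towards its -x.
Mind the look-alikes: they are no part of the job. What is shaped like the square_tray but blue or green is not meant.

How it is judged:
By the outcome, as a careful person would: the job done as asked, in the order asked, and still so for the second after the job is handed in, with the robot touching nothing.
It also fails if it takes over 134 s, if anything falls off the work surface, if the arm or the gripper's body presses on something with over 40 N, if the wrist force passes 120 N, or if a joint passes its speed limit or range.

## Working session

There is one attempt and no reset: what is moved stays moved. The work goes in short steps, Python scripts to look and compute and a tool call to move; the robot and the scene stay as the last step left them, time stands still between calls to the robot, and variables do not carry over. Pictures are saved under pics/ and viewed, at most 14 in all, crops included, and the job is handed in when it is done.

Besides the shell and the picture viewer there is one more tool, called after ">>>" by a JSON object that holds its "method" and its "body". move_arm: Moves the arm, as the interface text tells. Its arguments: {"type":"object","properties":{"plan":{"type":"array"}},"required":["plan"]}

```bash
mkdir -p pics; ls
python3 - <<'E'
from workcell import ctrl, viewer
import cv2
s=ctrl.observe();print({k:s[k] for k in('clock','eef_pos','ee_rot','width')},ctrl.pinch_z)
for c in('top','scene'):
    im=viewer.read_camera(c);cv2.imwrite(f'pics/{c}0.png',im[:,:,::-1])
    p=viewer.camera_params(c);print(c,p)
    if c=='top':
        for t in('bar_a','bush_a','block','lane_tray','square_tray','round_dish','oil_bottle','screwdriver'):
            for d in viewer.place_of(c,t):print(t,[round(float(v),3) for v in d['centre']],round(d['p'],2))
E
```

```text
pics
{'clock': 0.0, 'eef_pos': array([ 0.23462973, -0.52419444,  0.23040454]), 'ee_rot': array([-3.13961419e+00, -1.50296254e-04,  4.20801972e-01]), 'width': 0.08511619504244064} 0.0187
top {'fx': 605.283808596836, 'fy': 605.283808596836, 'cx': 313.82315859221455, 'cy': 233.95855945061558, 'rvec': array([ 2.18996687, -2.15989594,  0.10602055]), 'tvec': array([-0.00706329,  0.46348857,  1.43485385])}
bar_a [0.434, 0.255, 0.003] 0.73
bar_a [0.451, -0.133, -0.0] 0.51
bush_a [0.463, 0.011, -0.001] 0.58
block [0.47, 0.13, 0.003] 0.82
lane_tray [0.623, -0.224, 0.002] 0.62
lane_tray [0.581, 0.47, 0.001] 0.2
square_tray [0.634, -0.015, 0.002] 0.96
square_tray [0.427, -0.466, 0.0] 0.87
square_tray [0.292, -0.25, -0.003] 0.69
round_dish [0.627, 0.234, 0.003] 0.84
oil_bottle [0.628, -0.444, -0.002] 0.6
oil_bottle [0.458, -0.247, -0.002] 0.2
screwdriver [0.583, 0.47, 0.001] 0.67
scene {'fx': 561.3263338901696, 'fy': 561.3263338901696, 'cx': 324.41089374692166, 'cy': 247.12866373033958, 'rvec': array([ 0.70842843,  2.52198621, -1.21062815]), 'tvec': array([ 0.41000676, -0.12345613,  1.66335209])}
```

View pics/top0.png

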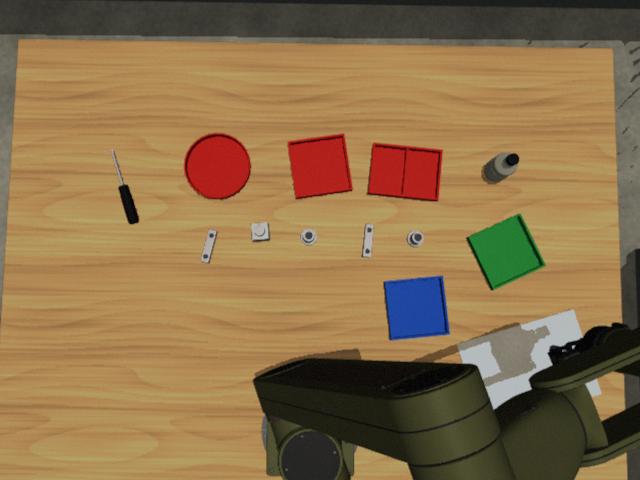

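View pics/scene0.png

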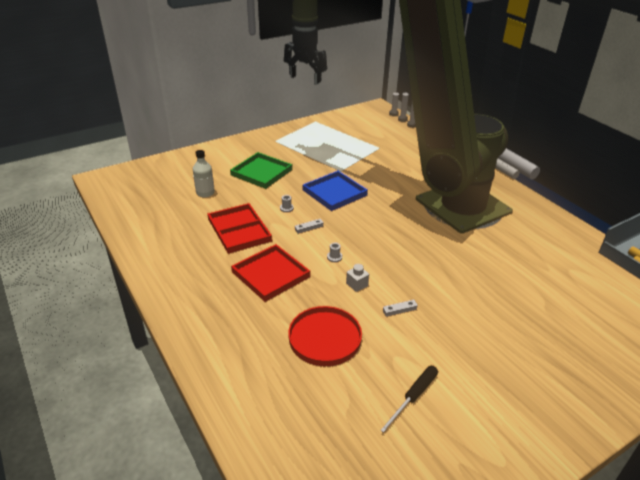

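The top view shows the red round dish (218,166), the red square tray (320,166) and the red two-lane tray (405,172). The green (506,250) and blue (417,307) trays are look-alikes. The parts are bars at (209,246) and (368,240), bushes at (309,237) and (415,238), and the block at (260,232). I'll measure their poses and confirm the trays in one enlarged crop.

```bash
cat > h.py <<'E'
from workcell import ctrl, viewer
import cv2, numpy as np
from scipy.spatial.transform import Rotation as R
def cam(name, s=None):
    p=viewer.camera_params(name); K=np.array([[p['fx'],0,p['cx']],[0,p['fy'],p['cy']],[0,0,1]])
    if name=='wrist':
        s=s or ctrl.observe(); T=np.eye(4);T[:3,:3]=R.from_euler('xyz',s['ee_rot']).as_matrix();T[:3,3]=s['eef_pos']
        T=T@np.array(p['hand_eye']); return K,T[:3,:3],T[:3,3]
    r=cv2.Rodrigues(p['rvec'])[0]; return K,r.T,-r.T@p['tvec']
def w(uv,z,C):  # pixels -> world at height z
    K,Rw,o=C; uv=np.atleast_2d(uv).astype(float)
    d=np.c_[uv,np.ones(len(uv))]@np.linalg.inv(K).T@Rw.T
    return (o+d*((z-o[2])/d[:,2:]))[:,:2]
def rect(mask,z,C):
    c=max(cv2.findContours(mask.astype(np.uint8),cv2.RETR_EXTERNAL,cv2.CHAIN_APPROX_NONE)[0],key=cv2.contourArea)[:,0]
    (x,y),(a,b),t=cv2.minAreaRect((w(c,z,C)*1000).astype(np.float32))
    if a<b:a,b,t=b,a,t+90
    return f'xy {x:.0f} {y:.0f} size {a:.0f}x{b:.0f} long-axis {(t+90)%180-90:.1f}deg'
E
python3 - <<'E'
from h import *
C=cam('top');im=viewer.read_camera('top')
for t,z in(('bar_a',.016),('bush_a',.04),('block',.04),('lane_tray',.022),('square_tray',.022),('round_dish',.022)):
    for d in viewer.silhouettes('top',t):
        if d['p']>.2 and d['region'].sum()>10:print(t,round(d['p'],2),rect(d['region'],z,C))
c=im[120:320,180:450];cv2.imwrite('pics/crop.png',cv2.resize(c,None,fx=2.9,fy=2.9,interpolation=2)[:,:,::-1])
E
```

```text
bar_a 0.69 xy 433 253 size 79x22 long-axis -13.2deg
bar_a 0.54 xy 451 -130 size 79x21 long-axis -5.3deg
bush_a 0.6 xy 457 12 size 38x36 long-axis 0.8deg
bush_a 0.59 xy 457 -240 size 41x41 long-axis -89.2deg
block 0.6 xy 468 129 size 45x45 long-axis 1.2deg
lane_tray 0.57 xy 620 -220 size 174x129 long-axis 85.0deg
square_tray 0.85 xy 292 -246 size 142x140 long-axis -83.5deg
square_tray 0.84 xy 632 -12 size 143x140 long-axis 9.4deg
square_tray 0.79 xy 430 -461 size 150x142 long-axis -65.3deg
round_dish 0.81 xy 628 238 size 161x160 long-axis 19.7deg
```

View pics/crop.png

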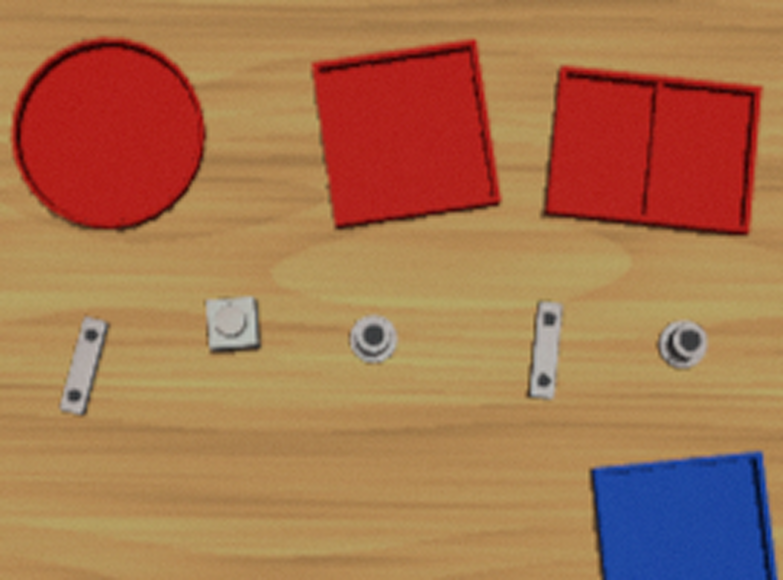

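The crop confirms the plain red square tray is the middle one, at (320,166) in the full picture. The blue and green ones are not meant, and the lanes run roughly along world x. I'll do the bushes first, starting with the one at (415,238).

>>> {"method": "move_arm", "body": {"plan": [[[53,-27,0,0,0,0,0],[53,-27,0,0,0,0,0],[53,-27,0,0,0,0,0],[53,-27,0,0,0,0,0],[53,-27,0,0,0,0,0],[48,-27,0,0,0,0,0],[0,0,0,0,0,0.18,0],[0,0,0,0,0,0.18,0]]]}}

```text
clock: 1.85
eef_pos: [0.455, -0.248, 0.2314]
ee_rot: [3.141, -0.0, 0.057]
force: [0.2, 0.5, 0.6]
width: 0.0852
grip_force: 0.0
```

>>> {"method": "move_arm", "body": {"plan": [[[0,0,0,0,0,0.15,0],[0,0,0,0,0,0,0],[0,0,0,0,0,0,0]]]}}

```text
clock: 2.22
eef_pos: [0.4543, -0.2492, 0.2313]
ee_rot: [3.142, -0.0, -0.087]
force: [-0.5, -0.2, 0.0]
width: 0.0856
grip_force: 0.0
```

```bash
cat >> h.py <<'E'
def d(x,y,z,yaw=None):  # shift to target, mm in tool axes + turn needed
    s=ctrl.observe(); M=R.from_euler('xyz',s['ee_rot']).as_matrix()
    out=M.T@(np.array([x,y,z])-s['eef_pos'])*1000
    print('at',s['eef_pos'].round(4),s['ee_rot'].round(3),'shift',out.round(1))
    if yaw is not None:
        print('turn',(R.from_matrix(M).inv()*R.from_euler('xyz',[np.pi,0,yaw])).as_rotvec().round(3))
E
python3 - <<'E'
from h import *
C=cam('wrist');print(viewer.camera_params('wrist')['hand_eye'].round(3).tolist(),C[2].round(3))
im=viewer.read_camera('wrist');cv2.imwrite('pics/w1.png',im[:,:,::-1])
for t in('bush_a',):
    for q in viewer.place_of('wrist',t):print('place',q)
    for q in viewer.silhouettes('wrist',t):print(q['p'],rect(q['region'],.04,C),np.argwhere(q['region']).mean(0))
d(.457,-.244,.1,-.09)
E
```

```text
[[0.001, -0.949, -0.314, 0.08], [1.0, 0.001, -0.001, -0.001], [0.001, -0.314, 0.949, -0.143], [0.0, 0.0, 0.0, 1.0]] [ 0.534 -0.255  0.375]
place {'centre': [0.461, 0.0093, 0.0013], 'p': 0.93}
place {'centre': [0.4572, -0.2489, -0.0002], 'p': 0.61}
0.95 xy 464 -3 size 59x35 long-axis -81.0deg [217.10808226  40.16451459]
0.88 xy 464 -248 size 38x35 long-axis -4.9deg [192.4137457  316.03024055]
at [ 0.4543 -0.2492  0.2313] [-3.142  0.    -0.088] shift [  2.2  -5.4 131.3]
turn [-0.     0.     0.002]
```

View pics/w1.png

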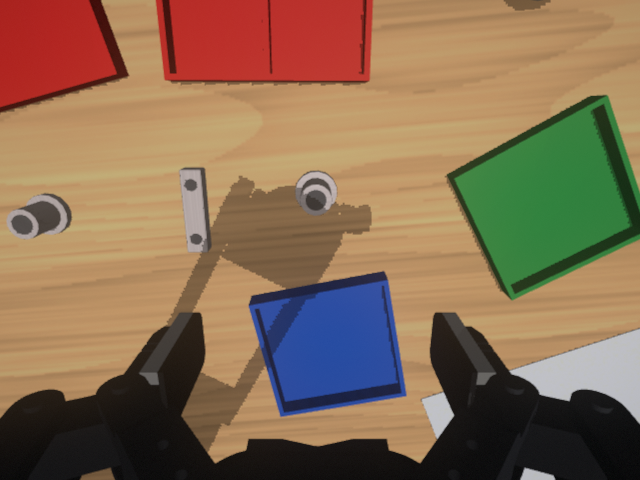

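The wrist view shows the bush at (316,192), a bar at (195,210), the second bush at (40,216) and the lane tray above.

Run:
```python
from h import *
C=cam('wrist');im=cv2.imread('pics/w1.png')
print(w([316,201],.04,C),w([316,191],.008,C))
for q in viewer.silhouettes('wrist','bar_a')[:1]:print(q['p'],rect(q['region'],.016,C))
for q in viewer.place_of('wrist','bar_a')[:1]:print(q)
d(.457,-.249,.012,-.09)
```

```text
[[ 0.45707626 -0.24738515]] [[ 0.45925729 -0.24745978]]
0.85 xy 451 -134 size 81x24 long-axis -5.2deg
{'centre': [0.4577, -0.1326, 0.0011], 'p': 0.87}
at [ 0.4543 -0.2492  0.2313] [ 3.142 -0.    -0.089] shift [  2.6  -0.5 219.3]
turn [ 0.    -0.     0.001]
```

>>> {"method": "move_arm", "body": {"plan": [[[3,-1,55,0,0,0,0],[0,0,55,0,0,0,0],[0,0,50,0,0,0,0],[0,0,40,0,0,0,0],[0,0,19,0,0,0,0],[0,0,0,0,0,0,100],[0,0,0,0,0,0,255],[0,0,0,0,0,0,255]]]}}

```text
clock: 3.48
eef_pos: [0.4584, -0.249, 0.0136]
ee_rot: [3.14, -0.002, -0.089]
force: [-0.3, 0.2, 0.3]
width: 0.0324
grip_force: 0.0
```

>>> {"method": "move_arm", "body": {"plan": [[[0,0,0,0,0,0,255],[0,0,0,0,0,0,255],[0,0,0,0,0,0,255]]]}}

```text
clock: 3.85
eef_pos: [0.4585, -0.2491, 0.0138]
ee_rot: [3.14, -0.003, -0.089]
force: [0.5, 0.2, 6.0]
width: 0.0258
grip_force: 58.9
```

>>> {"method": "move_arm", "body": {"plan": [[[0,0,-15,0,0,0,255],[0,0,-40,0,0,0,255],[0,0,-45,0,0,0,255],[8,-40,0,0,0,0,255],[10,-58,0,0,0,0,255],[10,-58,0,0,0,0,255],[10,-58,0,0,0,0,255],[10,-58,0,0,0,0,255]]]}}

```text
clock: 4.85
eef_pos: [0.5296, 0.0201, 0.1133]
ee_rot: [3.142, -0.001, -0.089]
force: [0.4, 0.0, -2.4]
width: 0.0257
grip_force: 59.4
```

>>> {"method": "move_arm", "body": {"plan": [[[10,-58,0,0,0,0,255],[10,-58,0,0,0,0,255],[10,-58,0,0,0,0,255],[10,-49,0,0,0,0,255],[0,0,0,0,0,0,255],[0,0,0,0,0,0,255]]]}}

```text
clock: 5.6
eef_pos: [0.5883, 0.2366, 0.1124]
ee_rot: [3.141, 0.001, -0.088]
force: [-0.4, -0.4, -1.0]
width: 0.0256
grip_force: 59.6
```

Run:
```python
from h import *
C=cam('wrist');im=viewer.read_camera('wrist');cv2.imwrite('pics/w2.png',im[:,:,::-1])
for q in viewer.place_of('wrist','round_dish'):print('place',q)
for q in viewer.silhouettes('wrist','round_dish')[:1]:print(q['p'],rect(q['region'],.022,C))
d(.59,.236,.017,-.09); print(ctrl.observe()['width'],ctrl.observe()['force'])
```

```text
place {'centre': [0.6314, 0.2347, 0.001], 'p': 0.88}
0.81 xy 632 237 size 161x155 long-axis 87.7deg
at [0.5886 0.2354 0.1125] [ 3.141e+00  1.000e-03 -9.000e-02] shift [ 1.4 -0.8 95.5]
turn [ 0.001  0.001 -0.   ]
0.025871243076301172 [-0.25017836 -0.4761225  -1.65184511]
```

View pics/w2.png

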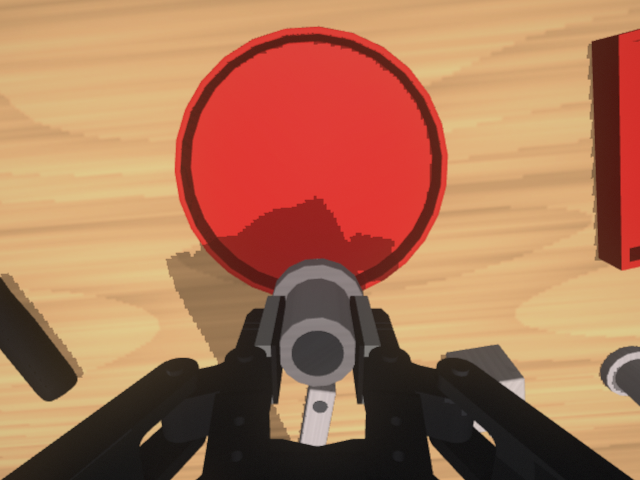

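The bush is held upright at (318,330), and the dish shows at (312,160).

>>> {"method": "move_arm", "body": {"plan": [[[4,0,30,0,0,0,255],[0,0,30,0,0,0,255],[0,0,20,0,0,0,255],[0,0,7,0,0,0,255],[0,0,4,0,0,0,255],[0,0,2,0,0,0,255],[0,0,0,0,0,0,255]]]}}

```text
clock: 6.62
eef_pos: [0.5936, 0.2365, 0.02]
ee_rot: [-3.141, -0.001, -0.089]
force: [0.1, -0.0, -1.4]
width: 0.026
grip_force: 59.6
```

>>> {"method": "move_arm", "body": {"plan": [[[0,0,1,0,0,0,255],[0,0,0,0,0,0,255]]]}}

```text
clock: 6.88
eef_pos: [0.5936, 0.2367, 0.0189]
ee_rot: [-3.141, -0.001, -0.089]
force: [-1.0, -0.8, 0.5]
width: 0.0254
grip_force: 59.8
```

>>> {"method": "move_arm", "body": {"plan": [[[0,0,0,0,0,0,200],[0,0,0,0,0,0,130],[0,0,0,0,0,0,110],[0,0,-40,0,0,0,110],[0,0,-50,0,0,0,60],[0,0,-50,0,0,0,0],[-22,48,-30,0,0,0,0],[-22,48,-10,0,0,0,0]]]}}

```text
clock: 7.88
eef_pos: [0.5418, 0.1444, 0.2008]
ee_rot: [-3.141, -0.005, -0.088]
force: [-0.5, -0.8, -0.1]
width: 0.0854
grip_force: 0.0
```

>>> {"method": "move_arm", "body": {"plan": [[[-22,48,0,0,0,0,0],[-23,48,0,0,0,0,0],[-23,46,0,0,0,0,0],[0,0,0,0,0,0,0],[0,0,0,0,0,0,0]]]}}

```text
clock: 8.5
eef_pos: [0.461, 0.0095, 0.1986]
ee_rot: [-3.141, -0.001, -0.09]
force: [0.1, -0.9, 0.2]
width: 0.0857
grip_force: 0.0
```

Run:
```python
from h import *
C=cam('wrist');im=viewer.read_camera('wrist');cv2.imwrite('pics/w3.png',im[:,:,::-1])
for t in('bush_a','bar_a','block'):
    for q in viewer.place_of('wrist',t):print(t,q)
d(.461,.010,.013,-.09)
```

```text
bush_a {'centre': [0.4574, 0.0134, 0.0008], 'p': 0.67}
bush_a {'centre': [0.5919, 0.2396, 0.0054], 'p': 0.62}
bush_a {'centre': [0.4348, 0.2516, 0.0012], 'p': 0.51}
bar_a {'centre': [0.4535, -0.1358, 0.0004], 'p': 0.69}
block {'centre': [0.4688, 0.1282, -0.0034], 'p': 0.95}
at [0.4613 0.0103 0.1983] [-3.141 -0.    -0.088] shift [ -0.3   0.4 185.3]
turn [-0.    -0.     0.002]
```

View pics/w3.png

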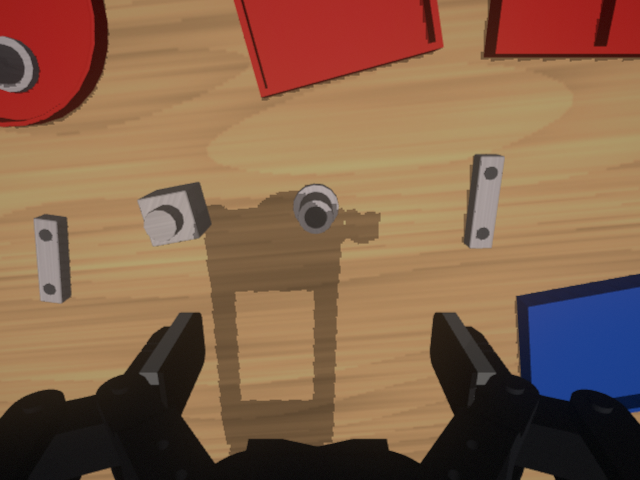

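The bush is at (316,210) in the same column as the first one, so it is centred between the fingers. The block is at (172,215) and the bars are at (52,258) and (485,200). I'm going down.

>>> {"method": "move_arm", "body": {"plan": [[[-1,-1,55,0,0,0,0],[0,0,55,0,0,0,0],[0,0,45,0,0,0,0],[0,0,29,0,0,0,0],[0,0,0,0,0,0,100],[0,0,0,0,0,0,255],[0,0,0,0,0,0,255],[0,0,0,0,0,0,255]]]}}

```text
clock: 9.7
eef_pos: [0.4609, 0.0105, 0.0159]
ee_rot: [-3.141, -0.004, -0.089]
force: [-0.1, 1.3, 4.7]
width: 0.0257
grip_force: 58.7
```

>>> {"method": "move_arm", "body": {"plan": [[[0,0,0,0,0,0,255],[0,0,0,0,0,0,255]]]}}

```text
clock: 9.95
eef_pos: [0.461, 0.0106, 0.0159]
ee_rot: [-3.141, -0.004, -0.089]
force: [-0.1, 2.0, 7.2]
width: 0.0255
grip_force: 58.8
```

>>> {"method": "move_arm", "body": {"plan": [[[0,0,-15,0,0,0,255],[0,0,-40,0,0,0,255],[0,0,-45,0,0,0,255],[30,-40,0,0,0,0,255],[32,-42,0,0,0,0,255],[32,-42,0,0,0,0,255],[30,-40,0,0,0,0,255],[30,-40,0,0,0,0,255]]]}}

```text
clock: 10.95
eef_pos: [0.6316, 0.201, 0.1147]
ee_rot: [3.141, -0.0, -0.089]
force: [0.2, 0.2, -3.3]
width: 0.0255
grip_force: 59.5
```

>>> {"method": "move_arm", "body": {"plan": [[[30,-40,0,0,0,0,255],[0,0,0,0,0,0,255],[0,0,40,0,0,0,255],[0,0,30,0,0,0,255],[0,0,14,0,0,0,255],[0,0,5,0,0,0,255],[0,0,2,0,0,0,255],[0,0,0,0,0,0,255]]]}}

```text
clock: 11.95
eef_pos: [0.6654, 0.2372, 0.0245]
ee_rot: [-3.141, -0.002, -0.089]
force: [-0.5, -0.5, -2.7]
width: 0.0255
grip_force: 59.7
```

>>> {"method": "move_arm", "body": {"plan": [[[0,0,2,0,0,0,255],[0,0,1,0,0,0,255],[0,0,0,0,0,0,255]]]}}

```text
clock: 12.32
eef_pos: [0.6648, 0.2372, 0.021]
ee_rot: [-3.141, -0.001, -0.089]
force: [-1.1, -0.5, 0.4]
width: 0.0257
grip_force: 60.1
```

>>> {"method": "move_arm", "body": {"plan": [[[0,0,0,0,0,0,200],[0,0,0,0,0,0,130],[0,0,0,0,0,0,110],[0,0,-40,0,0,0,110],[0,0,-50,0,0,0,60],[0,0,-50,0,0,0,0],[-58,1,-10,0,0,0,0],[-58,1,0,0,0,0,0]]]}}

```text
clock: 13.32
eef_pos: [0.5492, 0.2458, 0.172]
ee_rot: [-3.14, -0.004, -0.09]
force: [0.1, -0.5, 1.0]
width: 0.085
grip_force: 0.0
```

>>> {"method": "move_arm", "body": {"plan": [[[-58,1,0,0,0,0,0],[-58,1,0,0,0,0,0],[0,0,0,0,0,0.14,0],[0,0,0,0,0,0,0],[0,0,0,0,0,0,0]]]}}

```text
clock: 13.95
eef_pos: [0.4341, 0.254, 0.1706]
ee_rot: [-3.141, -0.001, -0.227]
force: [0.1, 0.3, -0.5]
width: 0.0854
grip_force: 0.0
```

Run:
```python
from h import *
C=cam('wrist');im=viewer.read_camera('wrist');cv2.imwrite('pics/w4.png',im[:,:,::-1])
for t in('bush_a','bar_a','block'):
    for q in viewer.place_of('wrist',t):print(t,q)
for q in viewer.silhouettes('wrist','bar_a'):
    m=q['region'];print(q['p'],rect(m,.016,C))
d(.434,.254,.003,-.23)
```

```text
bar_a {'centre': [0.4342, 0.2495, 0.0004], 'p': 0.81}
block {'centre': [0.4672, 0.1247, -0.0043], 'p': 0.65}
0.67 xy 432 253 size 82x20 long-axis -13.4deg
at [0.4337 0.2537 0.1701] [ 3.141  0.    -0.229] shift [  0.3  -0.4 167.1]
turn [0.    0.    0.001]
```

View pics/w4.png

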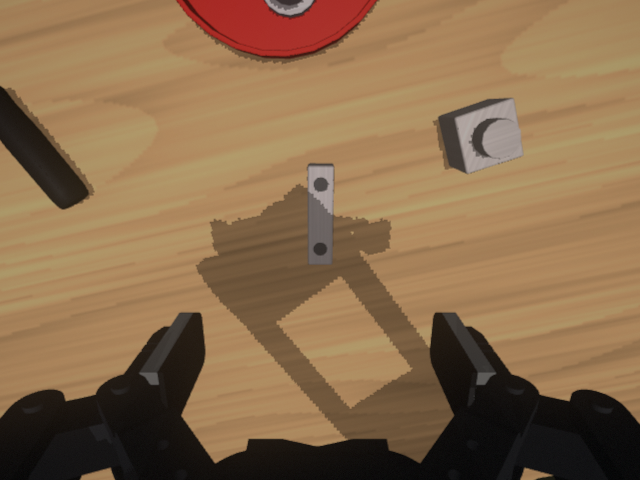

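The bar at (320,214) is centred and aligned with the fingers. I'm going down to it.

>>> {"method": "move_arm", "body": {"plan": [[[-1,0,50,0,0,0,0],[0,0,50,0,0,0,0],[0,0,40,0,0,0,0],[0,0,20,0,0,0,0],[0,0,6,0,0,0,60],[0,0,0,0,0,0,130],[0,0,0,0,0,0,255],[0,0,0,0,0,0,255]]]}}

```text
clock: 15.2
eef_pos: [0.433, 0.2544, 0.0056]
ee_rot: [-3.14, -0.002, -0.229]
force: [0.2, -1.0, 0.5]
width: 0.0184
grip_force: 58.8
```

>>> {"method": "move_arm", "body": {"plan": [[[0,0,0,0,0,0,255],[0,0,0,0,0,0,255],[0,0,0,0,0,0,255]]]}}

```text
clock: 15.58
eef_pos: [0.433, 0.2544, 0.0056]
ee_rot: [-3.14, -0.002, -0.229]
force: [-0.5, -0.1, 6.1]
width: 0.018
grip_force: 59.5
```

>>> {"method": "move_arm", "body": {"plan": [[[0,0,-15,0,0,0,255],[0,0,-45,0,0,0,255],[0,0,-50,0,0,0,255],[0,0,0,0,0,-0.142,255],[25,46,0,0,0,0,255],[25,46,0,0,0,0,255],[25,46,0,0,0,0,255],[25,46,0,0,0,0,255]]]}}

```text
clock: 16.58
eef_pos: [0.516, 0.0606, 0.1146]
ee_rot: [-3.141, -0.001, -0.087]
force: [0.1, 0.9, -2.4]
width: 0.0183
grip_force: 59.2
```

>>> {"method": "move_arm", "body": {"plan": [[[25,46,0,0,0,0,255],[25,46,0,0,0,0,255],[25,46,0,0,0,0,255],[25,46,0,0,0,0,255],[28,47,0,0,0,0,255],[0,0,0,0,0,0,255],[0,0,0,0,0,0,255]]]}}

```text
clock: 17.45
eef_pos: [0.6221, -0.179, 0.1139]
ee_rot: [-3.141, 0.002, -0.088]
force: [-0.1, 0.3, -1.4]
width: 0.0182
grip_force: 59.3
```

Run:
```python
from h import *
C=cam('wrist');im=viewer.read_camera('wrist');cv2.imwrite('pics/w5.png',im[:,:,::-1])
for t in('lane_tray','bar_a'):
    for q in viewer.place_of('wrist',t):print(t,q)
for q in viewer.silhouettes('wrist','lane_tray'):print(q['p'],rect(q['region'],.022,C))
s=ctrl.observe();d(.6246,-.181,.0106,-.087);print(s['width'])
```

```text
lane_tray {'centre': [0.6198, -0.2205, 0.0011], 'p': 0.8}
bar_a {'centre': [0.4535, -0.1322, 0.0029], 'p': 0.63}
bar_a {'centre': [0.6236, -0.1816, 0.1089], 'p': 0.61}
0.75 xy 622 -221 size 171x127 long-axis 85.0deg
at [ 0.6223 -0.1778  0.1143] [-3.141e+00  1.000e-03 -8.600e-02] shift [  2.6   3.  103.7]
turn [-0.     0.001  0.001]
0.018054523035112704
```

View pics/w5.png

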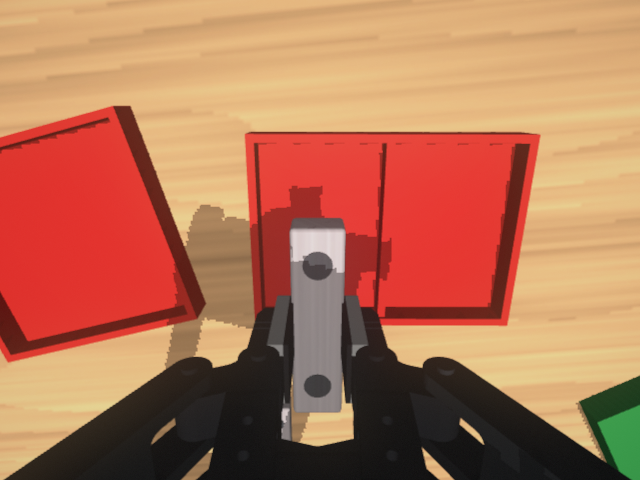

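The held bar at (318,315) sits over the left lane, aligned with the divider at (381,230).

>>> {"method": "move_arm", "body": {"plan": [[[2,2,40,0,0,0,255],[0,0,30,0,0,0,255],[0,0,20,0,0,0,255],[0,0,6,0,0,0,255],[0,0,4,0,0,0,255],[0,0,2,0,0,0,255],[0,0,1,0,0,0,255],[0,0,0,0,0,0,255]]]}}

```text
clock: 18.65
eef_pos: [0.6252, -0.1816, 0.0118]
ee_rot: [3.141, -0.001, -0.087]
force: [0.1, -0.1, -0.8]
width: 0.0185
grip_force: 59.2
```

>>> {"method": "move_arm", "body": {"plan": [[[0,0,1,0,0,0,255],[0,0,0.5,0,0,0,255],[0,0,0,0,0,0,255]]]}}

```text
clock: 19.02
eef_pos: [0.6252, -0.1816, 0.0106]
ee_rot: [3.141, -0.001, -0.087]
force: [-1.9, 0.9, 5.7]
width: 0.0181
grip_force: 60.1
```

>>> {"method": "move_arm", "body": {"plan": [[[0,0,0,0,0,0,180],[0,0,0,0,0,0,160],[0,0,0,0,0,0,160],[0,0,0,0,0,0,160]]]}}

```text
clock: 19.52
eef_pos: [0.6249, -0.1814, 0.0096]
ee_rot: [-3.142, 0.0, -0.087]
force: [-0.4, -0.4, 0.8]
width: 0.0319
grip_force: 0.0
```

>>> {"method": "move_arm", "body": {"plan": [[[0,0,-20,0,0,0,160],[0,0,-50,0,0,0,160],[0,0,-50,0,0,0,80],[-44,-8,-40,0,0,0,0],[-44,-8,0,0,0,0,0],[-44,-8,0,0,0,0,0],[-43,-9,0,0,0,0,0],[0,0,0,0,0,0,0]]]}}

```text
clock: 20.52
eef_pos: [0.4491, -0.1317, 0.1695]
ee_rot: [-3.141, 0.004, -0.087]
force: [0.2, 0.7, 0.7]
width: 0.0855
grip_force: 0.0
```

Run:
```python
from h import *
C=cam('wrist');im=viewer.read_camera('wrist');cv2.imwrite('pics/w6.png',im[:,:,::-1])
for t in('bar_a',):
    for q in viewer.place_of('wrist',t):print(t,q)
for q in viewer.silhouettes('wrist','bar_a'):print(q['p'],rect(q['region'],.016,C),np.argwhere(q['region']).mean(0))
d(.453,-.1335,.0045,-.091)
```

```text
bar_a {'centre': [0.4532, -0.1349, 0.0015], 'p': 0.73}
0.58 xy 452 -132 size 81x20 long-axis -5.1deg [208.46465043 318.72191673]
at [ 0.4548 -0.1339  0.1703] [ 3.141e+00 -2.000e-03 -8.700e-02] shift [ -2.2  -0.3 165.8]
turn [ 0.001 -0.002  0.004]
```

View pics/w6.png

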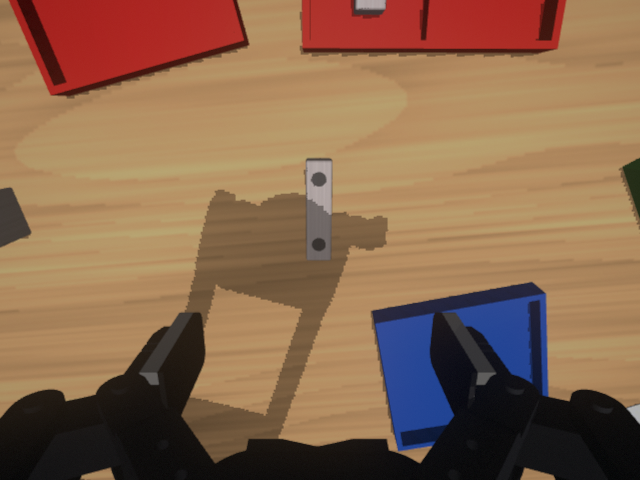

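The second bar at (319,210) is aligned and centred. I'm going down to it.

>>> {"method": "move_arm", "body": {"plan": [[[-2,0,50,0,0,0,0],[0,0,50,0,0,0,0],[0,0,40,0,0,0,0],[0,0,20,0,0,0,0],[0,0,6,0,0,0,60],[0,0,0,0,0,0,130],[0,0,0,0,0,0,255],[0,0,0,0,0,0,255]]]}}

```text
clock: 21.68
eef_pos: [0.4525, -0.1336, 0.005]
ee_rot: [3.141, -0.003, -0.087]
force: [-0.0, -0.4, -1.1]
width: 0.0184
grip_force: 58.6
```

>>> {"method": "move_arm", "body": {"plan": [[[0,0,0,0,0,0,255],[0,0,0,0,0,0,255],[0,0,0,0,0,0,255]]]}}

```text
clock: 22.05
eef_pos: [0.4526, -0.1336, 0.005]
ee_rot: [3.141, -0.003, -0.087]
force: [0.1, 0.2, 6.7]
width: 0.0183
grip_force: 59.5
```

>>> {"method": "move_arm", "body": {"plan": [[[0,0,-15,0,0,0,255],[0,0,-45,0,0,0,255],[0,0,-40,0,0,0,255],[44,28,0,0,0,0,255],[44,28,0,0,0,0,255],[44,29,0,0,0,0,255],[43,28,0,0,0,0,255],[0,0,0,0,0,0,255]]]}}

```text
clock: 23.05
eef_pos: [0.6194, -0.2639, 0.1036]
ee_rot: [3.14, -0.004, -0.089]
force: [-0.5, -0.0, -1.6]
width: 0.0181
grip_force: 59.1
```

>>> {"method": "move_arm", "body": {"plan": [[[0,0,40,0,0,0,255],[0,0,30,0,0,0,255],[0,0,14,0,0,0,255],[0,0,5,0,0,0,255],[0,0,3,0,0,0,255],[0,0,1,0,0,0,255],[0,0,0,0,0,0,255]]]}}

```text
clock: 23.92
eef_pos: [0.6165, -0.2612, 0.0117]
ee_rot: [3.141, -0.001, -0.087]
force: [-0.6, -0.3, -1.3]
width: 0.0182
grip_force: 59.1
```

>>> {"method": "move_arm", "body": {"plan": [[[0,0,1,0,0,0,255],[0,0,0.5,0,0,0,255],[0,0,0,0,0,0,255]]]}}

```text
clock: 24.3
eef_pos: [0.6163, -0.2611, 0.01]
ee_rot: [3.141, -0.001, -0.087]
force: [-1.1, 0.3, 3.9]
width: 0.018
grip_force: 59.7
```

>>> {"method": "move_arm", "body": {"plan": [[[0,0,0,0,0,0,180],[0,0,0,0,0,0,160],[0,0,0,0,0,0,160],[0,0,-20,0,0,0,160],[0,0,-50,0,0,0,160],[0,0,-60,0,0,0,80],[-22,-46,-50,0,0,0,0],[-22,-47,0,0,0,0,0]]]}}

```text
clock: 25.3
eef_pos: [0.5856, -0.1715, 0.1879]
ee_rot: [3.139, -0.01, -0.089]
force: [-0.0, 0.1, 0.4]
width: 0.0835
grip_force: 0.0
```

>>> {"method": "move_arm", "body": {"plan": [[[-23,-47,0,0,0,0,0],[-23,-47,0,0,0,0,0],[-23,-47,0,0,0,0,0],[-23,-47,0,0,0,0,0],[-23,-47,0,0,0,0,0],[-22,-46,0,0,0,0,0],[0,0,0,0,0,0,0],[0,0,0,0,0,0,0]]]}}

```text
clock: 26.3
eef_pos: [0.4707, 0.1213, 0.1832]
ee_rot: [3.141, -0.001, -0.086]
force: [0.9, 0.0, -0.6]
width: 0.0854
grip_force: 0.0
```

Run:
```python
from h import *
C=cam('wrist');im=viewer.read_camera('wrist');cv2.imwrite('pics/w7.png',im[:,:,::-1])
for q in viewer.place_of('wrist','block'):print(q)
for q in viewer.silhouettes('wrist','block'):print(q['p'],rect(q['region'],.04,C))
d(.468,.127,.01,0)
```

```text
{'centre': [0.4681, 0.1272, -0.0033], 'p': 0.73}
0.9 xy 471 129 size 47x40 long-axis 5.7deg
at [0.4711 0.1203 0.1831] [ 3.141 -0.    -0.089] shift [ -3.8  -6.5 173.1]
turn [ 0.    -0.    -0.089]
```

View pics/w7.png

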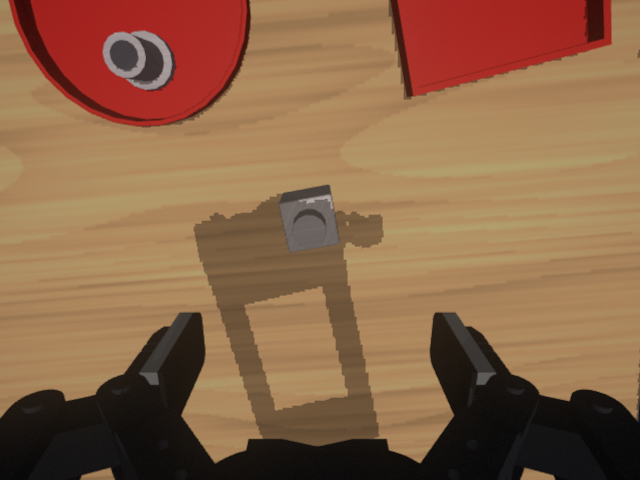

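The block is at (310,220), turned about 11° from the tool, which gives a yaw of about +0.10 and matches the silhouette fit. I'll turn, shift and go down.

>>> {"method": "move_arm", "body": {"plan": [[[-3,-5,40,0,0,0,0],[0,0,0,0,0,-0.183,0],[0,0,50,0,0,0,0],[0,0,50,0,0,0,0],[0,0,25,0,0,0,0],[0,0,8,0,0,0,0],[0,0,0,0,0,0,80],[0,0,0,0,0,0,255]]]}}

```text
clock: 27.45
eef_pos: [0.4692, 0.1266, 0.0111]
ee_rot: [-3.141, -0.002, 0.095]
force: [0.1, 0.4, -0.3]
width: 0.0518
grip_force: 0.0
```

>>> {"method": "move_arm", "body": {"plan": [[[0,0,0,0,0,0,255],[0,0,0,0,0,0,255],[0,0,0,0,0,0,255]]]}}

```text
clock: 27.82
eef_pos: [0.4692, 0.1268, 0.0115]
ee_rot: [-3.142, -0.003, 0.096]
force: [-0.8, -0.5, 5.6]
width: 0.0392
grip_force: 61.5
```

>>> {"method": "move_arm", "body": {"plan": [[[0,0,-15,0,0,0,255],[0,0,-45,0,0,0,255],[0,0,-40,0,0,0,255],[37,39,0,0,0,0,255],[38,39,0,0,0,0,255],[38,39,0,0,0,0,255],[37,38,0,0,0,0,255],[0,0,0,0,0,0,255]]]}}

```text
clock: 28.82
eef_pos: [0.6359, -0.0162, 0.1103]
ee_rot: [3.14, -0.004, 0.093]
force: [-0.5, 0.3, -2.4]
width: 0.0389
grip_force: 61.0
```

>>> {"method": "move_arm", "body": {"plan": [[[0,0,40,0,0,0,255],[0,0,30,0,0,0,255],[0,0,14,0,0,0,255],[0,0,5,0,0,0,255],[0,0,3,0,0,0,255],[0,0,1,0,0,0,255],[0,0,0,0,0,0,255]]]}}

```text
clock: 29.7
eef_pos: [0.6326, -0.0133, 0.0179]
ee_rot: [3.141, -0.001, 0.096]
force: [0.6, -0.5, -2.5]
width: 0.0392
grip_force: 61.1
```

>>> {"method": "move_arm", "body": {"plan": [[[0,0,1,0,0,0,255],[0,0,0.5,0,0,0,255],[0,0,0,0,0,0,255]]]}}

```text
clock: 30.08
eef_pos: [0.6324, -0.0134, 0.0165]
ee_rot: [3.141, -0.001, 0.096]
force: [-2.2, -0.4, 6.2]
width: 0.0394
grip_force: 61.9
```

Contact. I'll release, lift and back off so the top camera can check everything.

>>> {"method": "move_arm", "body": {"plan": [[[0,0,0,0,0,0,140],[0,0,0,0,0,0,90],[0,0,0,0,0,0,70],[0,0,-20,0,0,0,70],[0,0,-50,0,0,0,70],[0,0,-60,0,0,0,70],[0,0,-60,0,0,0,70],[-50,0,-10,0,0,0,0]]]}}

```text
clock: 31.08
eef_pos: [0.5889, -0.0186, 0.2211]
ee_rot: [3.139, -0.014, 0.096]
force: [-0.6, -0.3, -0.5]
width: 0.0776
grip_force: 0.0
```

>>> {"method": "move_arm", "body": {"plan": [[[-60,0,0,0,0,0,0],[-60,0,0,0,0,0,0],[-30,0,0,0,0,0,0],[0,0,0,0,0,0,0],[0,0,0,0,0,0,0]]]}}

```text
clock: 31.7
eef_pos: [0.4345, -0.0326, 0.216]
ee_rot: [3.141, -0.002, 0.096]
force: [0.1, 0.1, -0.3]
width: 0.0852
grip_force: 0.0
```

Run:
```python
from h import *
a=viewer.read_camera('top')[110:290,170:450];b=viewer.read_camera('scene')[140:380,180:460]
a=cv2.resize(a,(400,257),interpolation=2);b=cv2.resize(b,(400,343),interpolation=2)
cv2.imwrite('pics/end.png',cv2.resize(np.vstack([a,b]),None,fx=1)[:,:,::-1]);print(ctrl.observe()['force'])
```

```text
Traceback (most recent call last):
cv2.error: OpenCV(4.12.0) /io/opencv/modules/imgproc/src/resize.cpp:4211: error: (-215:Assertion failed) inv_scale_y > 0 in function 'resize'
```

Run:
```python
from h import *
a=viewer.read_camera('top')[110:290,170:450];b=viewer.read_camera('scene')[140:380,180:460]
a=cv2.resize(a,(400,257),interpolation=2);b=cv2.resize(b,(400,343),interpolation=2)
cv2.imwrite('pics/end.png',np.vstack([a,b])[:,:,::-1])
```

```text
(no output)
```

View pics/end.png

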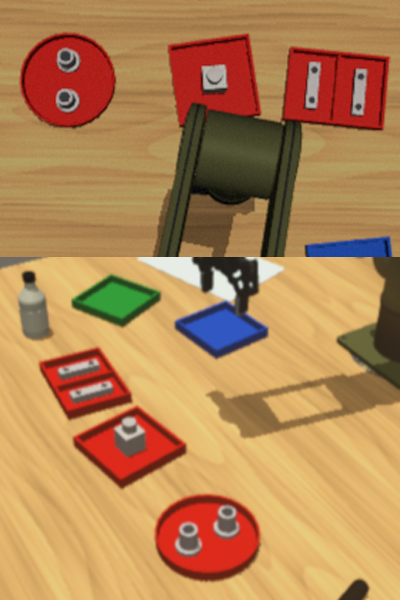

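All five parts are in their red trays: both bushes upright in the dish (67,60 and 67,99), the block upright in the square tray (214,78), and one bar flat along each lane (313,85 and 359,92).

```bash
python3 -c "
from workcell import ctrl
print(ctrl.hand_in())"
```

```text
the job is handed in; nothing more can be done
None
```

The job is handed in at about 32 s of the 134 s allowed: both bushes stand in the round dish, one bar lies flat in each lane, and the block stands in the red square tray; no move went near the oil bottle or the screwdriver.

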